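# Lay the carton label-up against the fence

### The arm

A 6-joint arm with a two-finger parallel gripper is mounted at the origin on the work surface. World frame = base frame: x ahead of the robot, y to its left, z up, the work surface at z = 0. Lengths are in m, angles in rad, forces in N, time in s.
With the tool pointing down it reaches from about 0.25 to 0.775 m from the base axis. Payload 4 kg.
Tool frame: the origin (TCP) lies on the centre line of the jaws, within the pads' length; the fingertips stand 17 mm ahead of it and the grasp point (between the pads) lies 2 mm behind it; z points along the fingers, y is the line along which they close (so a half turn about z gives the same grasp; the last joint's range is limited). The gripper opens to 94 mm and grips with 3 to 60 N. Pads are 16 mm wide; open, the fingers measure 119 mm over their backs; the gripper's body (75 mm by 177 mm) begins 78 mm behind the grasp point.
Start: joints at [-1.275, 0.087, 1.371, -0, 1.684, -0.103], TCP at [0.214, -0.507, 0.199] pointing down, gripper open.
Joint ranges: [-3.1, 3.1], [-0.76, 2.03], [0.27, 2.55], [-1.08, 4.22], [0.17, 2.65], [-2.57, 2.57]. Speed limits (rad/s): [2.79, 2.79, 3.14, 3.14, 3.14, 3.14].

### API

Orientations are given as [roll, pitch, yaw] about the fixed x, y, z axes, in that order (R = Rz(yaw) Ry(pitch) Rx(roll)).
In Python, from bench import robot gives the robot as it stands.
- The arm moves only by the tool servo_tool, never from a script. Its argument "plan" is a list of rows, each a list of 7 numbers: the shift along the tool's x, y, z normalised to -1 to 1, where 1 is 0.1 m, then the turn, a rotation vector about the tool's x, y, z normalised to -1 to 1, where 1 is pi/2 rad, then the finger opening in mm, from 0 to 94. In form: [[x, y, z, ax, ay, az, gripper], ...]. A call has 1 to 12 rows; each row is the pose to reach, as a shift and turn from the pose commanded when the call began, along the tool's axes at that moment; what a row does not reach only later rows make up. A row lasts 1/12 s, in which the tool goes at most 41.7 mm and 7.16 degrees, less where a joint would pass 70% of its speed; a pose out of reach is approached as far as the arm can. A call with a number of a shift or a turn outside -1 to 1 is refused whole. A call with a gripper value outside its range is refused whole. The fingers move at their own pace and stop on an object; the grip force is fixed at half the most. Time passes only in rows, so rows that repeat a pose let the fingers close. It gives the time, the measured TCP pose, the force, the opening and the grip force at its end, in the units of the state.
- robot.get_obs(): the state, without advancing time (a new reading comes with each control period).
- robot.snapshot(name): name is "scene" or "top" or "wrist"; returns the picture (480x640x3 uint8, red, green, blue); there is no depth.
- robot.camera_params(name): a dict with "camera_matrix" (3x3 intrinsics, pixels), "rvec" (rotation vector, rad) and "tvec" (3), from world to camera coordinates, as OpenCV has them; the wrist camera has in their place "tool_from_camera" (4x4, takes a point from camera to tool coordinates, whose origin is the TCP and whose axes are the flange's). Camera axes: x right, y down, z forward; pixel columns grow to the right and rows downward; lengths in m; the calibration is good to about 2 mm. A picture is of the moment at which its call begins: read the wrist's pose just before it. camera_params takes no time and is no camera call.
- robot.close_job(): hands the job in; it is judged then, once.
Trained networks look in the newest picture that a camera, given by its name, has taken for a name from the list of things; names that differ only in an ending like _2 or _b are one class to them, and where a whole thing is asked for, a point or a joint stands for the part that bears it (a point fixed in the world has none). Each returns a list of dicts, best first, with "conf" (0 to 1); they miss things now and then, are a little off and sometimes report something else, mostly with a low value. They report only what shows in the picture. A call takes as long as a camera call. They do not tell look-alikes from the thing itself.
- robot.find_in(thing, camera): "extent" ([centre column, centre row, width, height] in pixels, round what is visible of it).
The state is a dict: "time": time; "joint_positions": joint angles; "qvel": joint speeds; "joint_torque": joint torques, N m; "tool_pos": TCP position; "ee_rot": TCP orientation; "wrist_force": force on the tool from outside, world axes, zero at the start; "wrist_torque": the same for the moment, N m; "width": finger opening in m; "finger_force": force on a finger pad.
Only numpy, scipy, OpenCV 4.12 (cv2) and the standard library are available. Lean on these libraries where they do the work, as an engineer would, in place of code of your own. Each camera call takes 0.05 s, during which the arm holds its last target. There are 200 camera calls.

### The job

Book in the sealed cardboard carton that stands on end on the green mat: push it over away from the robot so that the broad side with the white label, now facing the robot, ends up on top, then push it along the mat until its front end is flush against the aluminium fence, with the whole carton still on the mat. Only push it, never pick it up or lift it, and leave the other things on the bench where they are.

Things in the scene. Friction and masses are not known exactly. Their poses are not given: they have to be found in the camera images.
- carton: Rigid brown carton, 60 x 110 x 150 mm along own x, y, z, 0.25 to 0.49 kg. Origin at its centre. Starts standing on end on the mat (own z up, centre 78 mm above the bench), white label on the 110 x 150 mm side looking along own -x, towards the robot. It must fall towards own +x. Lying label-up: own x points down, own z roughly at the fence, 60 mm high, centre 33 mm above the bench.
- carton_top (a point): Middle of the carton's upper end (60 x 110 mm) as it stands, 75 mm from its centre along own z; an orange seal runs from the label side over the edge on to this end. This end goes against the fence. Pushed near here the carton tips, past about 22 degrees it falls by itself; pushed low down it slides.
- station: Fixed green mat, 360 x 380 mm along own x, y, 3 mm thick, with an aluminium fence along its far edge. Origin at the centre of its underside, on the bench top; own x points level, away from the robot, to the fence; z up. The top of the mat is 3 mm above the bench.
- fence (a point): Middle of the fence's near face, 170 mm from the mat's centre along its x, 20 mm above the bench. The fence is a straight bar along the mat's y, 380 mm long, 12 mm thick, its top 38 mm above the bench. The carton's end must rest against this face.
- jar: Loose screw-top jar with a red cap, 72 mm diameter, 95 mm high, beside the mat; leave alone. Origin at the centre of its underside.
- can: Loose can with an orange label, 60 mm diameter, 105 mm high, beside the mat; leave alone. Origin at the centre of its underside.
- bottle: Loose bottle with a blue cap, 56 mm diameter, 130 mm high, beside the mat; leave alone. Origin at the centre of its underside.
- brick: Loose blue plug-in converter, 60 x 50 x 45 mm, beside the mat; leave alone. Origin at the centre of its underside.
- cup: Loose empty white parts cup, open at the top, 70 mm diameter, 85 mm high, beside the mat; leave alone. Origin at the centre of its underside.
- charger: Loose flat black charger, 66 x 66 x 35 mm, beside the mat; leave alone. Origin at the centre of its underside.
There are look-alikes about, which are no part of the job. There is more than one size of the carton; the job needs the largest.

How it is judged:
On the way:
1. the carton lies flat on the mat, label up (angle between carton's own x axis and vertical above 3 rad and height (world z) of carton below 0.042 m), for 0.2 s.
At the end, for the whole second after the job is handed in: The carton lies flat on the mat, label up, at rest, its front end flush against the fence (gap under 7 mm at the middle of the end, square to the fence within 5 degrees), and no part of it overhangs the mat's sides (centre within 133 mm of the mat's centre line) (all of step 1 and x of carton in the frame of station between 0.088 and 0.101 m and y of carton in the frame of station between -0.133 and 0.133 m and angle between the z axis of carton and the x axis of station, either way round below 0.09 rad and linear speed of carton below 0.02 m/s); the robot touches nothing.
It fails at once if the carton is lifted off the mat (height (world z) of carton above 0.105 m or (angle between carton's own z axis and vertical between 1.4 and 1.74 rad and height (world z) of carton above 0.07 m)).
It fails at once if one of the other loose things is moved by more than 20 mm or knocked over (distance of any of jar, can, bottle, brick, cup, charger from where it was at the start of the episode above 0.02 m or angle between any of jar, can, bottle, brick, cup, charger's own z axis and vertical above 0.35 rad).
It also fails if it takes over 64 s, if anything falls off the work surface, if the arm or the gripper's body presses on something with over 40 N, if the wrist force passes 120 N, or if a joint passes its speed limit or range.

## Working session

There is one attempt and no reset: what is moved stays moved. The work goes in short steps, Python scripts to look and compute and a tool call to move; the robot and the scene stay as the last step left them, time stands still between calls to the robot, and variables do not carry over. Pictures are saved under pics/ and viewed, at most 10 in all, crops included, and the job is handed in when it is done.

Besides the shell and the picture viewer there is one more tool, called after "Emit:" in YAML: its name, and indented under it one key for each argument. servo_tool: Moves the arm, as the interface text tells. Scaled input: -1 to 1 covers 0.1 m each way for a shift and pi/2 rad each way for a turn. Its arguments: {"type":"object","properties":{"plan":{"type":"array","items":{"type":"array","items":{"type":"number"}}}},"required":["plan"]}

```bash
mkdir -p pics
cat > h.py <<'E'
import numpy as np, cv2
from bench import robot
def cam(n):
    c=robot.camera_params(n); return np.array(c["camera_matrix"]),np.array(c["rvec"],float).ravel(),np.array(c["tvec"],float).ravel()
def px2w(n,uv,z):
    K,r,t=cam(n); R=cv2.Rodrigues(r)[0]; d=R.T@np.linalg.inv(K)@np.array([uv[0],uv[1],1.]); o=-R.T@t
    return (o+d*(z-o[2])/d[2]).round(4)
def w2px(n,P):
    K,r,t=cam(n); return cv2.projectPoints(np.array(P,float).reshape(-1,3),r,t,K,None)[0][:,0].round(1)
def snap(n,f=None):
    im=robot.snapshot(n)
    if f: cv2.imwrite(f"pics/{f}.png",im[:,:,::-1])
    return im
E
python3 - <<'E'
from h import *
for n in("scene","top"):
    snap(n,n+"0")
    for t in("carton","station"):
        print(n,t,[(np.round(d["extent"]).tolist(),round(d["conf"],2)) for d in robot.find_in(t,n)])
    K,r,t=cam(n); R=cv2.Rodrigues(r)[0]; print(n,K[0,0],"pos",-R.T@t)
print(robot.get_obs())
E
```

```text
scene carton [([454.0, 174.0, 44.0, 51.0], 0.9), ([350.0, 169.0, 26.0, 52.0], 0.71), ([340.0, 230.0, 57.0, 77.0], 0.58)]
scene station [([356.0, 293.0, 205.0, 148.0], 0.63)]
scene 555.6432150881919 pos [ 1.26021275 -0.10632373  0.93064615]
top carton [([264.0, 340.0, 18.0, 37.0], 0.73), ([295.0, 261.0, 40.0, 31.0], 0.67), ([172.0, 313.0, 38.0, 18.0], 0.59)]
top station [([303.0, 233.0, 155.0, 150.0], 0.62), ([407.0, 226.0, 27.0, 22.0], 0.37)]
top 555.7750593736621 pos [0.36752461 0.08386558 1.55994903]
{'time': 0.3, 'joint_positions': array([-1.27510987e+00,  8.74668627e-02,  1.37119022e+00, -2.15830317e-05,
        1.68362641e+00, -1.03099697e-01]), 'qvel': array([ 1.46076809e-05, -2.90405636e-03, -4.41642229e-03, -1.68092129e-03,
       -2.65167172e-04, -3.05767500e-04]), 'joint_torque': array([-7.73378069e-04, -3.39593446e+01, -3.02076495e+01,  7.17281434e-02,
        2.79703113e-02, -9.23001699e-05]), 'tool_pos': array([ 0.21350261, -0.5066798 ,  0.19811096]), 'ee_rot': array([-3.14090328e+00, -4.97648626e-05,  3.98783711e-01]), 'wrist_force': array([-0.7623101 , -0.14159591, -0.48917369]), 'wrist_torque': array([-0.01772419,  0.00223088,  0.00239793]), 'finger_force': 0.0, 'width': 0.09409008787378652}
```

View pics/scene0.png

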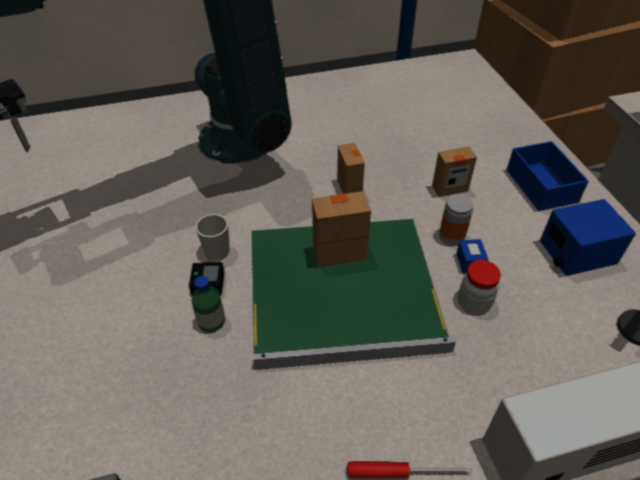

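View pics/top0.png

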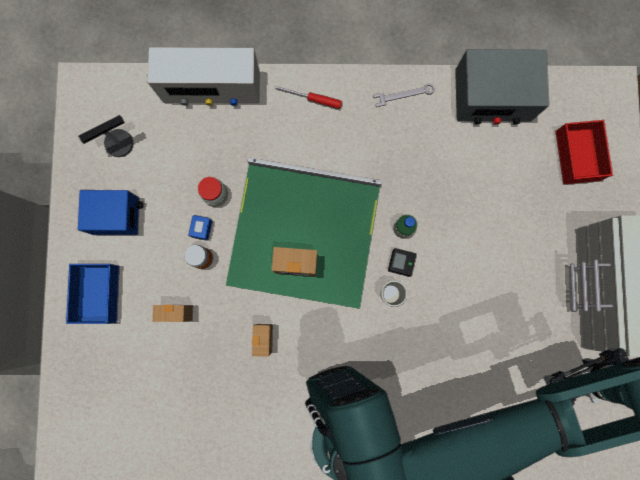

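The scene picture shows the large carton upright on the mat near (340,230). In the top picture its upper end is at about (295,261), the fence runs (250,163)-(380,184), and small look-alikes sit at (264,340) and (172,313). Next I'll fit the mat and the carton end.

Run:
```python
from h import *
im=cv2.cvtColor(cv2.imread("pics/top0.png"),cv2.COLOR_BGR2HSV)
g=cv2.inRange(im,(60,90,30),(90,255,140)); g[:, :220]=0; g[:,392:]=0; g[:150]=0; g[315:]=0
g=cv2.morphologyEx(g,cv2.MORPH_OPEN,np.ones((3,3)))
c=max(cv2.findContours(g,0,1)[0],key=cv2.contourArea)
h=cv2.convexHull(c); W=np.array([px2w("top",p[0],0.003)[:2] for p in h],np.float32)
r=cv2.minAreaRect(W); print("mat",r, cv2.boxPoints(r).round(4).tolist())
b=cv2.inRange(im,(5,90,80),(22,255,255)); b[:,:265]=0;b[:,330:]=0;b[:235]=0;b[285:]=0
c=max(cv2.findContours(b,0,1)[0],key=cv2.contourArea)
W=np.array([px2w("top",p[0],0.153)[:2] for p in c],np.float32); r=cv2.minAreaRect(W)
print("top",r,cv2.boxPoints(r).round(4).tolist())
print("fence ends", px2w("top",(250,161),.038),px2w("top",(380,183),.038))
for n,p in(("small1",(264,340)),("small2",(172,313)),("can",(199,256)),("cup",(391,294)),("charger",(402,262))): print(n,px2w("top",p,.09))
v=cv2.resize(cv2.imread("pics/top0.png")[140:320,215:400],None,fx=3.2,fy=3.2,interpolation=2); cv2.imwrite("pics/c.png",v)
```

```text
mat ((0.5658074617385864, 0.12969309091567993), (0.375762403011322, 0.3485439717769623), 80.36140441894531) [[0.36250001192092896, -0.026399999856948853], [0.7062000036239624, -0.08470000326633453], [0.76910001039505, 0.2856999933719635], [0.4255000054836273, 0.3440999984741211]]
top ((0.48162445425987244, 0.14734572172164917), (0.11077659577131271, 0.06145370379090309), 85.68062591552734) [[0.44679999351501465, 0.09440000355243683], [0.5080999732017517, 0.08980000019073486], [0.5163999795913696, 0.20029999315738678], [0.4551999866962433, 0.20489999651908875]]
fence ends [0.7692 0.2788 0.038 ] [ 0.7083 -0.0848  0.038 ]
small1 [0.2782 0.2275 0.09  ]
small2 [0.3477 0.4688 0.09  ]
can [0.4975 0.4025 0.09  ]
cup [ 0.3984 -0.1055  0.09  ]
charger [ 0.4831 -0.1357  0.09  ]
```

View pics/c.png

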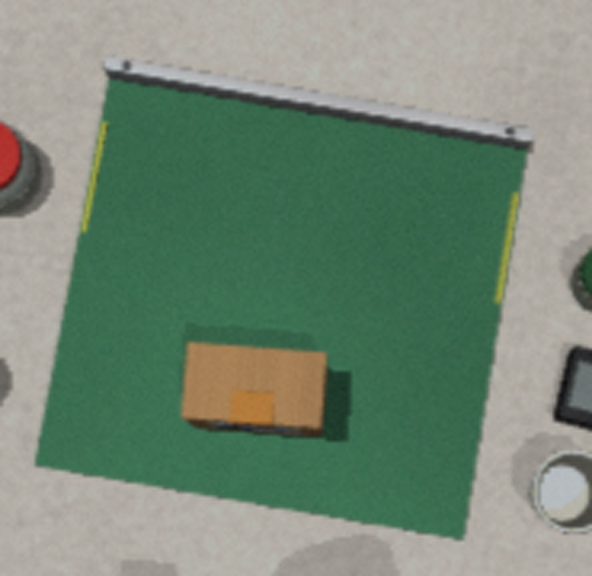

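Emit:
servo_tool:
  plan:
    - [0.02,-0.02,-0.1,0,0,0,94]
    - [0.035,-0.045,-0.2,0,0,0,94]
    - [0.05,-0.07,-0.2,0,0,0,94]
    - [0.7,-0.9,-0.2,0,0,0,94]
    - [0.7,-0.9,-0.2,0,0,0,94]
    - [0.7,-0.9,-0.2,0,0,0,94]
    - [0.7,-0.9,-0.2,0,0,0,94]

```text
time: 0.88
tool_pos: [0.2444, -0.3935, 0.2202]
ee_rot: [3.14, -0.001, 0.403]
wrist_force: [0.2, -0.2, -0.5]
width: 0.0942
finger_force: 0.0
```

Emit:
servo_tool:
  plan:
    - [0.17,-0.22,0,0,0,0,94]
    - [0.35,-0.45,0,0,0,0,94]
    - [0.52,-0.68,0,0,0,0,94]
    - [0.7,-0.9,0,0,0,0,94]

```text
time: 1.22
tool_pos: [0.2727, -0.2863, 0.2191]
ee_rot: [3.14, 0.0, 0.398]
wrist_force: [-0.1, -0.2, 0.5]
width: 0.0941
finger_force: 0.0
```

Emit:
servo_tool:
  plan:
    - [0.17,-0.22,0,0,0,0,94]
    - [0.35,-0.45,0,0,0,0,94]
    - [0.52,-0.68,0,0,0,0,94]
    - [0.7,-0.9,0,0,0,0,94]

```text
time: 1.55
tool_pos: [0.3025, -0.176, 0.2192]
ee_rot: [3.139, -0.001, 0.398]
wrist_force: [0.7, 1.0, -0.7]
width: 0.0936
finger_force: 0.0
```

Emit:
servo_tool:
  plan:
    - [0.17,-0.22,0,0,0,0,94]
    - [0.35,-0.45,0,0,0,0,94]
    - [0.52,-0.68,0,0,0,0,94]
    - [0.7,-0.9,0,0,0,0,94]

```text
time: 1.88
tool_pos: [0.3323, -0.0657, 0.2193]
ee_rot: [3.14, -0.001, 0.398]
wrist_force: [0.5, -0.1, 0.4]
width: 0.0938
finger_force: 0.0
```

Emit:
servo_tool:
  plan:
    - [0.17,-0.22,0,0,0,0,94]
    - [0.35,-0.45,0,0,0,0,94]
    - [0.52,-0.68,0,0,0,0,94]
    - [0.7,-0.9,0,0,0,0,94]

```text
time: 2.22
tool_pos: [0.3621, 0.0448, 0.2193]
ee_rot: [3.14, -0.002, 0.399]
wrist_force: [1.0, 0.3, 0.2]
width: 0.0939
finger_force: 0.0
```

Emit:
servo_tool:
  plan:
    - [0.16,-0.23,0,0,0,0.075,94]
    - [0.32,-0.46,0,0,0,0.15,94]
    - [0.48,-0.69,0,0,0,0.225,94]
    - [0.64,-0.92,0,0,0,0.302,94]
    - [0.64,-0.92,0.27,0,0,0.302,94]
    - [0.64,-0.92,0.54,0,0,0.302,94]
    - [0.64,-0.92,0.8,0,0,0.302,94]
    - [0.64,-0.92,0.8,0,0,0.302,94]
    - [0.64,-0.92,0.8,0,0,0.302,94]

```text
time: 2.97
tool_pos: [0.3843, 0.153, 0.1379]
ee_rot: [3.141, 0.002, -0.076]
wrist_force: [0.7, -0.5, 0.3]
width: 0.0939
finger_force: 0.0
```

Run:
```python
from h import *
snap("scene","s1"); snap("wrist","w1"); o=robot.get_obs(); print(o["tool_pos"],o["ee_rot"],o["joint_positions"])
a=cv2.imread("pics/s1.png")[120:380,180:540]; b=cv2.imread("pics/w1.png")
a=cv2.resize(a,(415,300)); b=cv2.resize(b,(385,300)); cv2.imwrite("pics/p1.png",np.hstack([a,b]))
```

```text
[0.38607463 0.15335992 0.14052169] [-3.14076661 -0.00332616 -0.07613869] [ 2.41663236e-01 -2.03481111e-01  1.76125317e+00 -2.54686768e-04
  1.58040287e+00  1.88859400e+00]
```

View pics/p1.png

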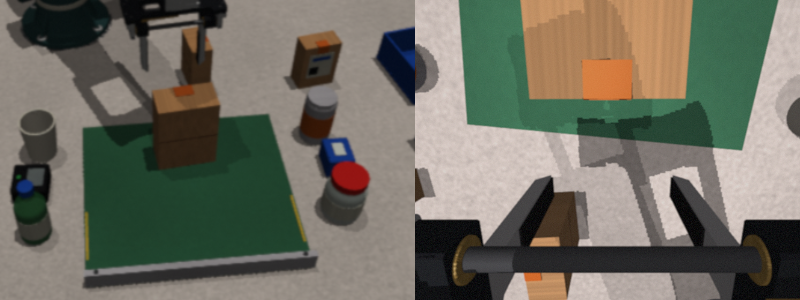

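The fingers are centred and parallel behind the carton: its edge spans wrist x 528–688 in the composite, and the gripper middle is at about 612. Now push it over.

Emit:
servo_tool:
  plan:
    - [0.12,0,0,0,0,0,94]
    - [0.25,0,0,0,0,0,94]
    - [0.36,0,0,0,0,0,94]
    - [0.43,0,0,0,0,0,94]
    - [0.49,0,0,0,0,0,94]
    - [0.55,0,0,0,0,0,94]
    - [0.61,0,0,0,0,0,94]
    - [0.67,0,0,0,0,0,94]
    - [0.73,0,0,0,0,0,94]
    - [0.79,0,0,0,0,0,94]

```text
time: 3.9
tool_pos: [0.4638, 0.1474, 0.1385]
ee_rot: [3.142, 0.0, -0.075]
wrist_force: [-1.4, -0.0, 1.1]
width: 0.0942
finger_force: 0.3
```

Run:
```python
from h import *
snap("scene","s2")
a=cv2.imread("pics/s2.png")[120:380,180:540]; cv2.imwrite("pics/p2.png",a)
```

```text
(no output)
```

View pics/p2.png

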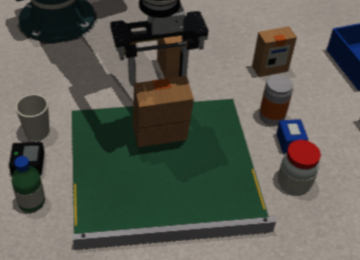

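The carton (crop ~(162,112)) is beginning to tip with its base staying put, so I'll continue.

Emit:
servo_tool:
  plan:
    - [0.06,0,0,0,0,0,94]
    - [0.12,0,0,0,0,0,94]
    - [0.18,0,0,0,0,0,94]
    - [0.24,0,0,0,0,0,94]
    - [0.3,0,0,0,0,0,94]
    - [0.36,0,0,0,0,0,94]
    - [0.42,0,0,0,0,0,94]
    - [0.48,0,0,0,0,0,94]
    - [0.54,0,0,0,0,0,94]
    - [0.58,0,0,0,0,0,94]
    - [0.58,0,0,0,0,0,94]
    - [0.58,0,0,0,0,0,94]

```text
time: 4.95
tool_pos: [0.5213, 0.143, 0.1383]
ee_rot: [3.141, 0.0, -0.076]
wrist_force: [0.8, 0.0, -0.6]
width: 0.0942
finger_force: 0.0
```

Emit:
servo_tool:
  plan:
    - [-0.2,0,0,0,0,0,94]
    - [-0.5,0,0,0,0,0,94]
    - [-0.8,0,0,0,0,0,94]
    - [-1,0,0,0,0,0,94]
    - [-1,0,0,0,0,0,94]
    - [-1,0,0,0,0,0,94]
    - [-1,0,0,0,0,0,94]

```text
time: 5.53
tool_pos: [0.4223, 0.1506, 0.1388]
ee_rot: [-3.141, -0.002, -0.076]
wrist_force: [0.7, -0.6, 0.1]
width: 0.0938
finger_force: 0.0
```

Run:
```python
from h import *
snap("top","t3");snap("scene","s3")
a=cv2.imread("pics/t3.png")[140:320,215:400]; b=cv2.imread("pics/s3.png")[120:380,180:540]
cv2.imwrite("pics/p3.png",np.hstack([cv2.resize(a,(400,389)),cv2.resize(b,(400,389))]))
im=cv2.cvtColor(cv2.imread("pics/t3.png"),cv2.COLOR_BGR2HSV)
g=cv2.inRange(im,(60,90,30),(90,255,140)); g=cv2.bitwise_not(g); g[:, :252]=0; g[:,360:]=0; g[:190]=0; g[285:]=0
c=max(cv2.findContours(g,0,1)[0],key=cv2.contourArea)
r=cv2.minAreaRect(np.array([px2w("top",p[0],0.063)[:2] for p in c],np.float32)); print(r,cv2.boxPoints(r))
```

```text
((0.5892146229743958, 0.14027142524719238), (0.1165919303894043, 0.16394980251789093), 86.03706359863281) [[0.5034068  0.08778022]
 [0.6669646  0.07644947]
 [0.6750224  0.19276263]
 [0.51146466 0.20409338]]
```

View pics/p3.png

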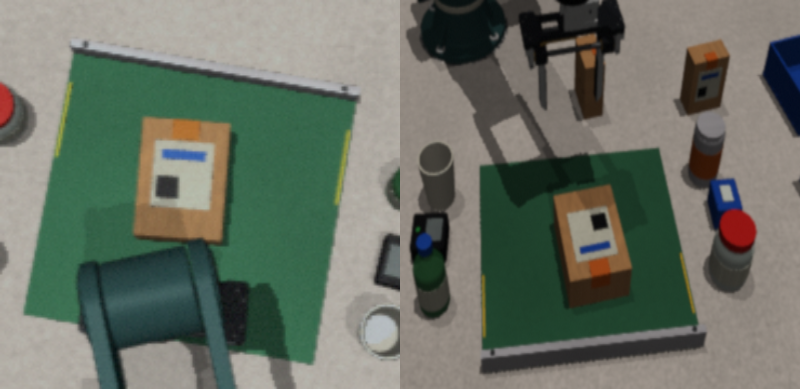

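The carton lies label up, yaw about -4°, centre about (0.588, 0.140), with its seal end toward the fence. I'll lower the tool behind it, aligned with the mat's yaw, and push.

Emit:
servo_tool:
  plan:
    - [0.07,-0.17,0.1,0,0,0.059,94]
    - [0.07,-0.17,0.4,0,0,0.059,94]
    - [0.07,-0.17,0.7,0,0,0.059,94]
    - [0.07,-0.17,0.9,0,0,0.059,94]
    - [0.07,-0.17,1,0,0,0.059,94]
    - [0.07,-0.17,1,0,0,0.059,94]

```text
time: 6.13
tool_pos: [0.4282, 0.1663, 0.0355]
ee_rot: [3.139, 0.006, -0.169]
wrist_force: [0.1, -0.5, -0.0]
width: 0.0939
finger_force: 0.0
```

Emit:
servo_tool:
  plan:
    - [0.15,0,0,0,0,0,94]
    - [0.3,0,0,0,0,0,94]
    - [0.45,0,0,0,0,0,94]
    - [0.52,0,0,0,0,0,94]
    - [0.57,0,0,0,0,0,94]
    - [0.62,0,0,0,0,0,94]
    - [0.67,0,0,0,0,0,94]
    - [0.72,0,0,0,0,0,94]
    - [0.77,0,0,0,0,0,94]
    - [0.82,0,0,0,0,0,94]
    - [0.87,0,0,0,0,0,94]
    - [0.92,0,0,0,0,0,94]

```text
time: 7.13
tool_pos: [0.5203, 0.152, 0.0385]
ee_rot: [-3.141, 0.001, -0.168]
wrist_force: [-3.1, 1.4, 1.9]
width: 0.0936
finger_force: 1.4
```

Emit:
servo_tool:
  plan:
    - [0.05,0,0,0,0,0,94]
    - [0.1,0,0,0,0,0,94]
    - [0.15,0,0,0,0,0,94]
    - [0.2,0,0,0,0,0,94]
    - [0.25,0,0,0,0,0,94]
    - [0.3,0,0,0,0,0,94]
    - [0.35,0,0,0,0,0,94]
    - [0.4,0,0,0,0,0,94]
    - [0.45,0,0,0,0,0,94]
    - [0.49,0,0,0,0,0,94]

```text
time: 7.97
tool_pos: [0.5694, 0.1432, 0.0384]
ee_rot: [3.141, -0.0, -0.168]
wrist_force: [-3.8, 0.5, 2.7]
width: 0.0942
finger_force: 1.9
```

Run:
```python
from h import *
snap("top","t4");snap("scene","s4")
a=cv2.imread("pics/t4.png")[140:320,215:400]; b=cv2.imread("pics/s4.png")[120:380,180:540]
cv2.imwrite("pics/p4.png",np.hstack([cv2.resize(a,(400,389)),cv2.resize(b,(400,389))]))
o=robot.get_obs(); print(o["tool_pos"],o["wrist_force"])
```

```text
[0.57023938 0.14305511 0.0383323 ] [ 0.00729821 -0.017042    0.53983111]
```

View pics/p4.png

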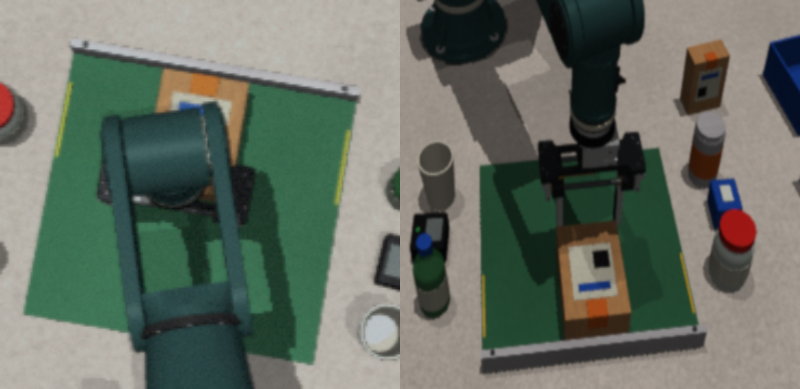

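The carton is now square to the fence with a gap of roughly a centimetre (crop left, end at y≈70). I'll creep forward until the force rises.

Emit:
servo_tool:
  plan:
    - [0.02,0,0,0,0,0,94]
    - [0.04,0,0,0,0,0,94]
    - [0.06,0,0,0,0,0,94]
    - [0.08,0,0,0,0,0,94]
    - [0.1,0,0,0,0,0,94]

```text
time: 8.48
tool_pos: [0.5787, 0.1417, 0.0383]
ee_rot: [3.142, 0.0, -0.168]
wrist_force: [-2.2, 0.6, 0.3]
width: 0.0939
finger_force: 1.4
```

Emit:
servo_tool:
  plan:
    - [0.01,0,0,0,0,0,94]
    - [0.02,0,0,0,0,0,94]

```text
time: 8.65
tool_pos: [0.5807, 0.1413, 0.0383]
ee_rot: [3.141, 0.0, -0.168]
wrist_force: [-2.3, 0.6, 0.3]
width: 0.0939
finger_force: 1.3
```

Emit:
servo_tool:
  plan:
    - [0.01,0,0,0,0,0,94]
    - [0.02,0,0,0,0,0,94]

```text
time: 8.82
tool_pos: [0.5827, 0.141, 0.0384]
ee_rot: [3.142, -0.0, -0.168]
wrist_force: [-3.0, 1.0, 1.0]
width: 0.0943
finger_force: 2.3
```

Emit:
servo_tool:
  plan:
    - [0.01,0,0,0,0,0,94]
    - [0.02,0,0,0,0,0,94]

```text
time: 8.98
tool_pos: [0.5826, 0.141, 0.0383]
ee_rot: [3.141, 0.005, -0.168]
wrist_force: [-9.3, 1.9, 5.7]
width: 0.0938
finger_force: 4.6
```

The force rises and motion stops, so the carton is against the fence. I'll back off.

Emit:
servo_tool:
  plan:
    - [-0.03,0,0,0,0,0,94]
    - [-0.1,0,0,0,0,0,94]
    - [-0.3,0,0,0,0,0,94]
    - [-0.6,0,0,0,0,0,94]
    - [-0.9,0,-0.1,0,0,0,94]
    - [-1,0,-0.4,0,0,0,94]
    - [-1,0,-0.8,0,0,0,94]
    - [-1,0,-1,0,0,0,94]
    - [-1,0,-1,0,0,0,94]

```text
time: 9.73
tool_pos: [0.4898, 0.1582, 0.1454]
ee_rot: [-3.137, -0.014, -0.168]
wrist_force: [0.5, 0.3, 1.3]
width: 0.0941
finger_force: 0.0
```

Emit:
servo_tool:
  plan:
    - [-0.3,0,0,0,0,0,94]
    - [-0.6,0,0,0,0,0,94]
    - [-0.9,0,0,0,0,0,94]
    - [-0.9,0,0,0,0,0,94]
    - [-0.9,0,0,0,0,0,94]

```text
time: 10.15
tool_pos: [0.3966, 0.1726, 0.1379]
ee_rot: [3.142, -0.001, -0.167]
wrist_force: [-0.5, -0.5, 0.0]
width: 0.0936
finger_force: 0.0
```

Run:
```python
from h import *
snap("top","t5");snap("scene","s5")
a=cv2.imread("pics/t5.png")[140:320,215:400]; b=cv2.imread("pics/s5.png")[170:370,240:460]
cv2.imwrite("pics/p5.png",np.hstack([cv2.resize(a,(400,389)),cv2.resize(b,(400,389))]))
o=robot.get_obs(); print(o["tool_pos"],o["wrist_force"])
```

```text
[0.397978   0.17236694 0.1382283 ] [-0.4737605   0.39248078  0.30240677]
```

View pics/p5.png

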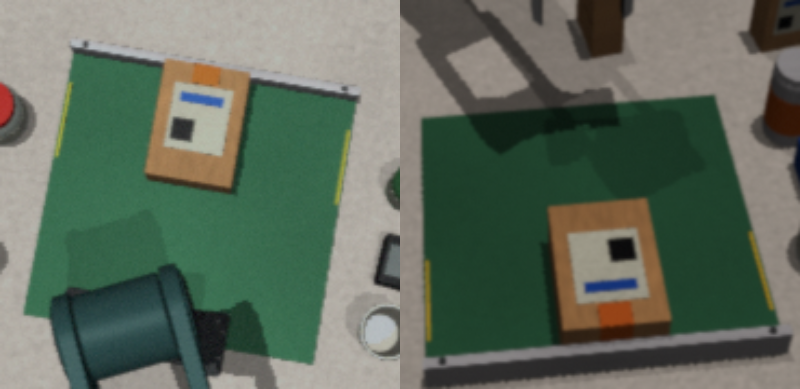

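The carton lies label up and flush against the fence (seal end at crop (205,72)). It is square, well inside the mat's sides, and clear of the robot.

```bash
python3 -c "
from bench import robot
print(robot.close_job())"
```

```text
the job is handed in; nothing more can be done
None
```

The job is handed in: by the last pictures the carton lies label up and flush against the fence, the other things were not touched, and the hand-in call returned no verdict.

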